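Lay the palette knives on their rest in order of blade length

TASK

Clear the four palette knives off the glass slab and lay them on the notched knife rest in order of blade length, the longest in the end notch nearest the glass and the shortest in the notch farthest from it. Each handle lies down in its notch in both bars, about centred on them, with the blade out over the drip tray. Leave the low paint tin that stands among the knives where it is.

Things in the scene. Friction and masses are not known exactly. Their poses are not given: they have to be found in the camera images.
- knife_a_mid (a point): middle of the handle (half-way up) of the shortest palette knife. Dark flat-sided wooden handle 124 x 24 wide x 22 high mm, 10 brass ferrule, straight steel blade 50 long, 16 wide, 2 thick, at the handle's mid-height; tip 122 from this point along +x. x: handle to tip, z up. Lies flat on the glass (this point 17 above the table), blade hovering. About 70 g.
- knife_b_mid (a point): middle of the handle (half-way up) of the second shortest palette knife. Dark flat-sided wooden handle 124 x 24 wide x 22 high mm, 10 brass ferrule, straight steel blade 80 long, 19 wide, 2 thick, at the handle's mid-height; tip 152 from this point along +x. x: handle to tip, z up. Lies flat on the glass (this point 17 above the table), blade hovering. About 76 g.
- knife_c_mid (a point): middle of the handle (half-way up) of the second longest palette knife. Dark flat-sided wooden handle 124 x 24 wide x 22 high mm, 10 brass ferrule, straight steel blade 110 long, 22 wide, 2 thick, at the handle's mid-height; tip 182 from this point along +x. x: handle to tip, z up. Lies flat on the glass (this point 17 above the table), blade hovering. About 82 g.
- knife_d_mid (a point): middle of the handle (half-way up) of the longest palette knife. Dark flat-sided wooden handle 124 x 24 wide x 22 high mm, 10 brass ferrule, straight steel blade 140 long, 26 wide, 2 thick, at the handle's mid-height; tip 212 from this point along +x. x: handle to tip, z up. Lies flat on the glass (this point 17 above the table), blade hovering. About 88 g.
- rack: fixed knife rest: white tray 270 (x) x 280 (y) mm, rim 10 high, floor 4, with two notched bars along y, 8 thick, at x -120 and -40. Four notches each, at y -105, -35, 35, 105: floor 32 wide, 26 up; mouth 50 wide, 40 up. Origin: tray's underside centre, on the table; x away from the robot, z up. A knife in its notches has its handle's middle at x -80, z 37, its blade towards +x.
- slab: glass mixing slab, fixed, pale green-grey with dried paint stains, 420 (x) by 440 (y) by 6 mm thick. Origin: centre of its underside, on the table; x away from the robot. It stands beside the rest, to the left or to the right of it. The knives and some tins lie on it.
- dipper: low aluminium paint tin, 50 mm across, 34 high, standing among the knives; origin at the centre of its underside, z up. To be left alone.

How it is judged (in metres and radians):
At the end, for the whole second after the job is handed in: Knives at rest in both bars' notches, shortest (far from the glass) to longest (next to it): handle's middle within 13 mm of the notch centre along the bars, 18 mm of midway between bars, 5 mm of seated height, 0.2 rad of the rest's x axis, blade over the tray; low tin not shifted 25 mm (((y of slab in the frame of rack above 0 m and y of knife_a_mid in the frame of rack between -0.118 and -0.092 m and y of knife_b_mid in the frame of rack between -0.048 and -0.022 m and y of knife_c_mid in the frame of rack between 0.022 and 0.048 m and y of knife_d_mid in the frame of rack between 0.092 and 0.118 m) or (y of slab in the frame of rack below 0 m and y of knife_a_mid in the frame of rack between 0.092 and 0.118 m and y of knife_b_mid in the frame of rack between 0.022 and 0.048 m and y of knife_c_mid in the frame of rack between -0.048 and -0.022 m and y of knife_d_mid in the frame of rack between -0.118 and -0.092 m)) and x of knife_a_mid in the frame of rack between -0.098 and -0.062 m and z of knife_a_mid in the frame of rack between 0.032 and 0.042 m and angle between the x axis of each of knife_a_mid, knife_b_mid, knife_c_mid, knife_d_mid and the x axis of rack, either way round below 0.2 rad and x of rack in the frame of knife_a_mid above 0.03 m and linear speed of each of knife_a, knife_b, knife_c, knife_d below 0.02 m/s and x of knife_b_mid in the frame of rack between -0.098 and -0.062 m and z of knife_b_mid in the frame of rack between 0.032 and 0.042 m and x of rack in the frame of knife_b_mid above 0.03 m and x of knife_c_mid in the frame of rack between -0.098 and -0.062 m and z of knife_c_mid in the frame of rack between 0.032 and 0.042 m and x of rack in the frame of knife_c_mid above 0.03 m and x of knife_d_mid in the frame of rack between -0.098 and -0.062 m and z of knife_d_mid in the frame of rack between 0.032 and 0.042 m and x of rack in the frame of knife_d_mid above 0.03 m); the robot touches nothing.
It fails at once if the low paint tin is shifted by more than 25 mm or tipped (distance of dipper from where it was at the start of the episode above 0.025 m or angle between dipper's own z axis and vertical above 0.4 rad).
It also fails if it takes over 109 s, if anything falls off the work surface, if the arm or the gripper's body presses on something with over 40 N, if the wrist force passes 120 N, or if a joint passes its speed limit or range.

ROBOT

A 6-joint arm with a two-finger parallel gripper is mounted at the origin on the work surface. World frame = base frame: x ahead of the robot, y to its left, z up, the work surface at z = 0. Lengths are in m, angles in degrees, forces in N, time in s.
With the tool pointing down it reaches from about 0.4 to 0.825 m from the base axis. Payload 7 kg.
Tool frame: the origin (TCP) lies on the front face of the gripper's body, between the roots of the fingers; the fingertips stand 66 mm ahead of it and the grasp point (between the pads) lies 47 mm ahead of it; z points along the fingers, y is the line along which they close (so a half turn about z gives the same grasp; the last joint's range is limited). The gripper opens to 88 mm and grips with 3 to 60 N. Pads are 19 mm wide; open, the fingers measure 130 mm over their backs; the gripper's body (78 mm by 193 mm) begins 47 mm behind the grasp point.
Start: joints at [-56.66, 20.546, 0.682, 0, -70.136, -16.507], TCP at [0.195, -0.646, 0.292] pointing down, gripper open.
Joint ranges: [-176.03, 176.03], [-82.01, 121.73], [-58.28, 71.71], [-173.87, 95.51], [-174.79, -0.11], [-173.66, 173.66]. Speed limits (degrees/s): [136.94, 136.94, 172.46, 180, 180, 180].

INTERFACE

Orientations are given as [roll, pitch, yaw] about the fixed x, y, z axes, in that order (R = Rz(yaw) Ry(pitch) Rx(roll)).
In Python, from plant import ctrl gives the robot as it stands.
- The arm moves only by the tool send_rows, never from a script. Its argument "deltas" is a list of rows, each a list of 2 entries, a list of its own where there are three numbers: the shift along the tool's x, y, z each as a share of 800 mm, from -1 to 1, then the turn about the tool's z as a share of 90 degrees, from -1 to 1. A call has exactly 5 rows; each row is the pose to reach, as a shift and turn from the pose commanded when the call began, along the tool's axes at that moment; what a row does not reach only later rows make up. A row lasts 1/12 s, in which the tool goes at most 41.7 mm and 7.16 degrees, less where a joint would pass 70% of its speed; a pose out of reach is approached as far as the arm can. A call with a number of a shift or a turn outside -1 to 1 is refused whole. A call with a gripper value outside its range is refused whole. "gripper" is the opening, from 0 (shut) to 1 (fully open), set as the call begins (left out, the last holds). The fingers move at their own pace and stop on an object; the grip force is fixed at half the most. Time passes only in rows, so rows that repeat a pose let the fingers close, or fill a call up. It gives the time, the measured TCP pose, the force, the opening and the grip force at its end, in the units of the state.
- ctrl.get_obs(): the state, without advancing time (a new reading comes with each control period).
- ctrl.snapshot(name): name is "scene" or "top" or "wrist"; returns a dict with "color" (420x560x3 uint8, red, green, blue), "vertical_fov" (degrees; the focal length in pixels is half the picture's height over the tangent of half this angle, whatever the lens; pixels are square), "cx", "cy" (the principal point, pixels), "rvec" (rotation vector, rad) and "tvec" (3), from world to camera coordinates, as OpenCV has them. Camera axes: x right, y down, z forward; pixel columns grow to the right and rows downward; lengths in m; the calibration is good to about 2 mm. A picture is of the moment at which its call begins. There is no depth.
- ctrl.close_job(): hands the job in; it is judged then, once.
Trained networks look in a picture, given as the dict that the camera call returned (one of the last four; its "shot" number tells which), for a name from the list of things; names that differ only in an ending like _2 or _b are one class to them, and where a whole thing is asked for, a point or a joint stands for the part that bears it (a point fixed in the world has none). Each returns a list of dicts, best first, with "conf" (0 to 1); they miss things now and then, are a little off and sometimes report something else, mostly with a low value. They report only what shows in the picture. A call takes as long as a camera call.
- ctrl.boxes_of(picture, thing): "xy" ([column, row] as shares, 0 to 1, of the picture: columns of its width, rows of its height, amid what is visible of it).
- ctrl.cut_out(picture, thing): "pixels" (420x560 bool, what is visible of it) and "xy" ([column, row] as shares, 0 to 1, of the picture: columns of its width, rows of its height, amid what is visible of it).
The state is a dict: "clock": time; "joint_pos": joint angles; "qvel": joint speeds; "tau": joint torques, N m; "tool_pos": TCP position; "orientation": TCP orientation; "force": force on the tool from outside, world axes, zero at the start; "moment": the same for the moment, N m; "opening": finger opening in m; "gripper_force": force on a finger pad.
Only numpy, scipy, OpenCV 4.12 (cv2) and the standard library are available. Lean on these libraries where they do the work, as an engineer would, in place of code of your own. Each camera call takes 0.05 s, during which the arm holds its last target. There are 200 camera calls.

## Working session

There is one attempt and no reset: what is moved stays moved. The work goes in short steps, Python scripts to look and compute and a tool call to move; the robot and the scene stay as the last step left them, time stands still between calls to the robot, and variables do not carry over. Pictures are saved under pics/ and viewed, at most 14 in all, crops included, and the job is handed in when it is done.

Besides the shell and the picture viewer there is one more tool, called after "Emit:" as name([rows], argument=value, ...), one row to a line, values as JSON. send_rows: Moves the arm, as the interface text tells. Shift numbers are shares of 800 mm and turn numbers shares of 90 degrees, none past 1 either way. Its arguments: {"type":"object","properties":{"deltas":{"type":"array","items":{"type":"array"}},"gripper":{"type":"number"}},"required":["deltas"]}

```bash
mkdir -p pics; ls; cat > h.py <<'E'
import numpy as np, cv2
from plant import ctrl
from scipy.spatial.transform import Rotation as Ro
def snap(n):
    return ctrl.snapshot(n)
def save(p,f): cv2.imwrite('pics/'+f,cv2.cvtColor(p['color'],cv2.COLOR_RGB2BGR))
def K(p):
    h=p['color'].shape[0]; f=h/2/np.tan(np.radians(p['vertical_fov'])/2)
    return np.array([[f,0,p['cx']],[0,f,p['cy']],[0,0,1]])
def world(p,uv,z):
    uv=np.atleast_2d(uv).astype(float); R=cv2.Rodrigues(np.array(p['rvec'],float))[0]; t=np.array(p['tvec'],float).ravel()
    d=(np.linalg.inv(K(p))@np.c_[uv,np.ones(len(uv))].T).T@R; c=-R.T@t
    return c+d*((z-c[2])/d[:,2])[:,None]
def proj(p,X):
    return cv2.projectPoints(np.atleast_2d(X).astype(float),np.array(p['rvec'],float),np.array(p['tvec'],float),K(p),None)[0][:,0]
E
python3 - <<'E'
from h import *
o=ctrl.get_obs(); print(o)
for n in('top','scene'):
    p=snap(n); save(p,n+'0.png'); print(n,p['vertical_fov'],p['cx'],p['cy'],p['rvec'],p['tvec'],[k for k in p])
    for t in('knife_a_mid','rack','slab','dipper'):
        print(t,[(np.round(np.array(d['xy'])*[560,420],1),round(d['conf'],2), np.round(world(p,np.array(d['xy'])*[560,420],.017)[0],3)) for d in ctrl.boxes_of(p,t)])
E
```

```text
pics
{'clock': 0.0, 'joint_pos': array([-5.66596609e+01,  2.05913420e+01,  6.35323442e-01, -2.07263602e-02,
       -7.01349922e+01, -1.65078400e+01]), 'qvel': array([-0.0606442 , -0.05877619,  0.03770419,  0.09901059,  0.04450794,
       -0.04151497]), 'tau': array([-6.36197856e-04, -5.82710767e+01,  2.93057996e+01,  6.99732274e+00,
        6.82371654e-03, -1.44211845e-04]), 'tool_pos': array([ 0.19535789, -0.64572872,  0.29123351]), 'orientation': array([ 1.79907204e+02, -7.18189291e-03, -1.63174553e+02]), 'force': array([ 0.12684858, -0.52423659,  0.08348364]), 'moment': array([ 0.04846882, -0.03677447,  0.05722879]), 'gripper_force': 0.0, 'opening': 0.087880212608281}
top 50.1088676475345 278.10619986777795 215.45156761937952 [ 2.17697576 -2.14767068  0.07475789] [-0.00224177  0.57153117  1.03595795] ['color', 'vertical_fov', 'cx', 'cy', 'rvec', 'tvec', 'shot']
knife_a_mid [(array([403.9, 237.9]), 0.61, array([ 0.523, -0.292,  0.017]))]
rack [(array([191.6, 208.6]), 0.96, array([0.586, 0.214, 0.017]))]
slab [(array([372.7, 203.3]), 0.85, array([ 0.604, -0.219,  0.017]))]
dipper [(array([287.8, 244.9]), 0.89, array([ 0.503, -0.018,  0.017]))]
scene 55.229417990056156 277.2630480430692 208.35159192420963 [ 1.90425523  1.25619707 -0.62911633] [-0.20810474 -0.28658886  1.59554154] ['color', 'vertical_fov', 'cx', 'cy', 'rvec', 'tvec', 'shot']
knife_a_mid [(array([178.1, 229.7]), 0.6, array([ 0.531, -0.298,  0.017]))]
rack [(array([348.9, 205.7]), 0.71, array([0.617, 0.192, 0.017]))]
slab [(array([222.3, 251.9]), 0.62, array([ 0.664, -0.213,  0.017]))]
dipper [(array([272.8, 200.6]), 0.54, array([ 0.504, -0.006,  0.017]))]
```

```bash
python3 - <<'E'
import cv2
i=cv2.imread('pics/top0.png'); cv2.imwrite('pics/top0z.png',cv2.resize(i[100:330,90:530],None,fx=1.8,fy=1.8,interpolation=cv2.INTER_CUBIC)); print(i.shape)
E
```

```text
(420, 560, 3)
```

View pics/top0z.png

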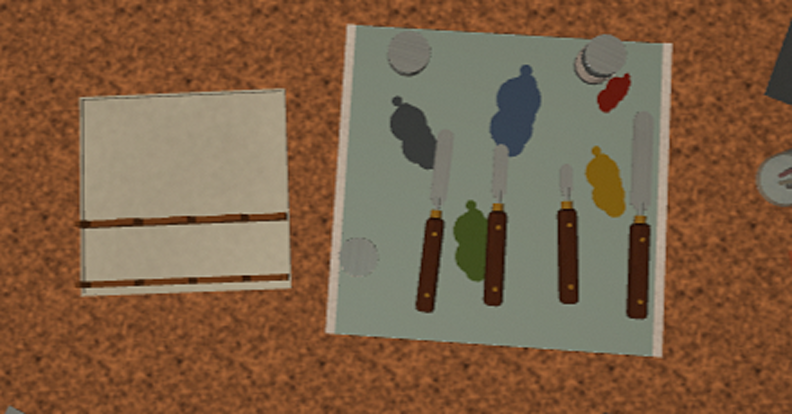

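View pics/scene0.png

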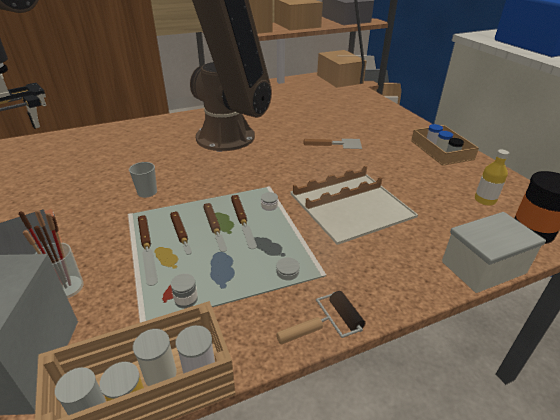

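The top view (crop origin 90,100, scale 1.8) shows the rack left (+y) at crop x 80–290. The slab is on the right, with the low tin at crop (360,257). The knives from left to right look like c, b, a, d, handles toward the robot and blades away. So the order is a at rack y +0.105, b +0.035, c -0.035, d -0.105. Next I measure them.

```bash
python3 - <<'E'
from h import *
for n in ('top','scene'):
    p=snap(n); 
    hsv=cv2.cvtColor(p['color'],cv2.COLOR_RGB2HSV); print(n)
    rgb=p['color'].astype(int)
    m=((rgb.sum(2)<190)&(rgb[...,0]>rgb[...,2]+15)).astype(np.uint8)
    # restrict to the slab region
    W=world(p,np.c_[np.tile(np.arange(560),420),np.repeat(np.arange(420),560)],.028).reshape(420,560,3)
    m&=((W[...,0]>.35)&(W[...,0]<.85)&(W[...,1]<.04)&(W[...,1]>-.5)).astype(np.uint8)
    m=cv2.morphologyEx(m,cv2.MORPH_CLOSE,np.ones((5,5)))
    k,l,s,c=cv2.connectedComponentsWithStats(m)
    for i in range(1,k):
        if s[i,4]<150: continue
        pts=W[l==i][:,:2]
        r=cv2.minAreaRect((pts*1000).astype(np.float32))
        mu=pts.mean(0); e,v=np.linalg.eigh(np.cov(pts.T)); a=v[:,1]*np.sign(v[0,1])
        print(s[i,:5],'mean',np.round(mu*1000,1),'rect',np.round(r[0],1),np.round(r[1],1),'ang',np.degrees(np.arctan2(a[1],a[0])).round(2))
    for t in('knife_a_mid','rack','slab','dipper'):
        for d in ctrl.cut_out(p,t):
            q=W[d['pixels']][:,:2]*1000
            r=cv2.minAreaRect(q.astype(np.float32)); print(t,round(d['conf'],2),np.round(r[0],1),np.round(r[1],1),round(r[2],1),'mean',q.mean(0).round(1),d['pixels'].sum())
E
```

```text
top
[422 141  18  21 219] mean [ 729.4 -354.5] rect [ 731.  -355.1] [26.8 57.4] ang -38.98
[ 342  212   30   58 1153] mean [ 520.2 -182.2] rect [ 515.3 -176.8] [ 67.2 131.6] ang 9.48
[400 215  11  54 567] mean [ 513.3 -291.7] rect [ 514.3 -291.7] [ 23.3 123.8] ang -0.08
[321 217  16  57 513] mean [ 500.1 -113.4] rect [ 504.1 -114.1] [ 23.2 132.4] ang -7.15
[438 224  13  53 586] mean [ 495.3 -381.9] rect [ 495.8 -381.8] [ 25.6 121.8] ang -3.22
knife_a_mid 0.68 [ 539.2 -293.1] [ 25.5 178.2] 89.4 mean [ 527.2 -292.6] 714
rack 0.62 [591.2 213. ] [267.9 282.6] 2.6 mean [589.8 209.9] 12878
slab 0.56 [ 603.1 -207. ] [434.8 413.1] 87.0 mean [ 600.1 -202.4] 26667
dipper 0.64 [508. -21.] [49.2 47. ] 0.8 mean [508.7 -21.9] 355
scene
[231 195  16  29 210] mean [ 517.9 -119.2] rect [ 516.1 -118.7] [ 22.7 138.4] ang -7.39
[170 212  17  31 246] mean [ 532.2 -295.8] rect [ 529.3 -295.9] [138.8  21. ] ang 0.07
[138 216  13  32 253] mean [ 515.3 -385.5] rect [ 513.1 -385.4] [ 21.3 141.1] ang -2.76
knife_a_mid 0.94 [ 553.3 -294.6] [196.3  27.9] 0.4 mean [ 552.2 -294.4] 419
rack 0.85 [608.4 206.2] [298.9 299.5] 3.0 mean [626.3 191.3] 5303
slab 0.72 [ 634.9 -214.1] [426.  410.8] 86.7 mean [ 666.6 -221.6] 13864
dipper 0.58 [517.5 -23.4] [48.1 86.9] 67.1 mean [518.4 -23. ] 275
```

```bash
cat >> h.py <<'E'
def plan(*wps):
    """wps: (x,y,z,yaw); prints per-call rows [[dx,dy,dz],turn] from the present pose"""
    o=ctrl.get_obs(); P=np.array(o['tool_pos']); yaw=o['orientation'][2]
    for w in wps:
        w=np.array(w,float); d=w[:3]-P; dy=(w[3]-yaw+90)%180-90
        n=max(1,int(np.ceil(max(np.linalg.norm(d)/.19,abs(dy)/33))))
        for i in range(n):
            c,s=np.cos(np.radians(yaw)),np.sin(np.radians(yaw)); q=d/n
            t=-dy/n
            print('  [[%.4f,%.4f,%.4f],%.4f]'%((q[0]*c+q[1]*s)/.8,(q[0]*s-q[1]*c)/.8,-q[2]/.8,t/90))
            yaw+=dy/n
        P=w[:3]; print('  ->',w)
def st():
    o=ctrl.get_obs(); print('t',round(o['clock'],2),np.round(o['tool_pos'],4),np.round(o['orientation'],2),'F',np.round(o['force'],1),'open',round(o['opening'],4),'g',round(o['gripper_force'],1))
def dark(p,z,box,minpx=400):
    """dark-wood blobs seen, footprints on plane z"""
    rgb=p['color'].astype(int); m=((rgb.sum(2)<200)&(rgb[...,0]>rgb[...,2]+15)).astype(np.uint8)
    W=world(p,np.c_[np.tile(np.arange(560),420),np.repeat(np.arange(420),560)],z).reshape(420,560,3)
    m&=((W[...,0]>box[0])&(W[...,0]<box[1])&(W[...,1]>box[2])&(W[...,1]<box[3])).astype(np.uint8)
    m=cv2.morphologyEx(m,cv2.MORPH_CLOSE,np.ones((7,7)))
    k,l,s,c=cv2.connectedComponentsWithStats(m)
    for i in range(1,k):
        if s[i,4]<minpx: continue
        q=W[l==i][:,:2]; r=cv2.minAreaRect((q*1000).astype(np.float32)); e,v=np.linalg.eigh(np.cov(q.T)); a=v[:,1]*np.sign(v[0,1])
        print(s[i],'mean',(q.mean(0)*1000).round(1),'rect',np.round(r[0],1),np.round(r[1],1),'ang',np.degrees(np.arctan2(a[1],a[0])).round(2))
E
python3 -c "
from h import *
plan((.47,-.30,.36,-180))"
```

```text
[[-0.1513,0.1049,-0.0283],0.0623]
  [[-0.1403,0.1192,-0.0283],0.0623]
  [[-0.1280,0.1323,-0.0283],0.0623]
  -> [   0.47   -0.3     0.36 -180.  ]
```

Emit:
send_rows([
  [[-0.15, 0.105, -0.03], 0.062],
  [[-0.15, 0.105, -0.03], 0.062],
  [[-0.15, 0.105, -0.03], 0.062],
  [[-0.15, 0.105, -0.03], 0.062],
  [[-0.15, 0.105, -0.03], 0.062],
])

```text
clock: 1.42
tool_pos: [0.2885, -0.5283, 0.318]
orientation: [-179.9, 0.1, -168.5]
force: [0.8, 0.1, -0.0]
opening: 0.0878
gripper_force: 0.0
```

Emit:
send_rows([
  [[-0.14, 0.12, -0.03], 0.062],
  [[-0.14, 0.12, -0.03], 0.062],
  [[-0.14, 0.12, -0.03], 0.062],
  [[-0.14, 0.12, -0.03], 0.062],
  [[-0.14, 0.12, -0.03], 0.062],
])

```text
clock: 1.83
tool_pos: [0.3795, -0.4125, 0.3416]
orientation: [-179.9, 0.1, -174.1]
force: [0.9, -1.5, 0.8]
opening: 0.0875
gripper_force: 0.0
```

Emit:
send_rows([
  [[-0.128, 0.132, -0.03], 0.062],
  [[-0.128, 0.132, -0.03], 0.062],
  [[-0.128, 0.132, -0.03], 0.062],
  [[-0.128, 0.132, -0.03], 0.062],
  [[-0.128, 0.132, -0.03], 0.062],
])

```text
clock: 2.25
tool_pos: [0.4711, -0.2975, 0.3649]
orientation: [-180.0, 0.1, -179.7]
force: [-0.5, 0.4, 0.4]
opening: 0.088
gripper_force: 0.0
```

```bash
python3 - <<'E'
from h import *
st(); p=snap('wrist'); save(p,'w1.png'); print(p['vertical_fov'],p['cx'],p['cy'])
R=cv2.Rodrigues(np.array(p['rvec']))[0]; print('cam',-R.T@np.array(p['tvec']).ravel())
dark(p,.028,(.3,.8,-.5,.05))
E
```

```text
t 2.25 [ 0.4711 -0.2975  0.3649] [-1.7998e+02  1.0000e-01 -1.7973e+02] F [-0.5  0.4  0.4] open 0.088 g 0.0
66.18776567891996 282.7527287012917 203.98035843370755
cam [ 0.39051883 -0.29654005  0.45634512]
[ 212  136   18   92 1547] mean [ 492.7 -380.8] rect [ 498.1 -381.5] [ 23.9 128.6] ang -3.25
[ 396  140   38   93 1651] mean [ 497.1 -116.3] rect [ 503.6 -117.1] [ 26.2 131.5] ang -6.76
[ 340  146   46   92 2839] mean [ 514.7 -186.9] rect [ 512.8 -181.6] [ 60.7 130.5] ang 6.09
[ 278  149   17   92 1371] mean [ 510.2 -292.1] rect [ 516.3 -291.8] [131.1  21.5] ang 0.21
[437 276  31  56 874] mean [688.4 -28.3] rect [688.8 -31.4] [106.2  41.6] ang 17.74
[ 253  343  243   19 3288] mean [ 785.3 -131.3] rect [ 780.7 -146.9] [ 36.2 393.8] ang -88.71
```

View pics/w1.png

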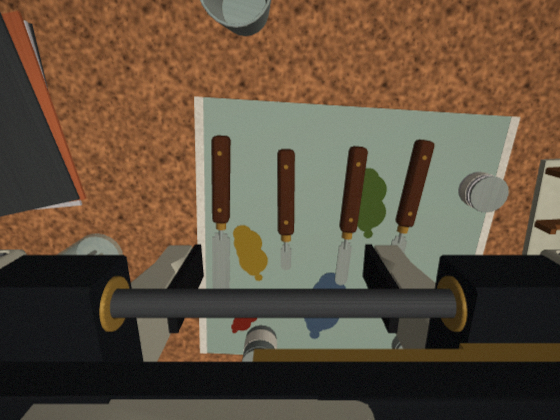

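The wrist view shows four handles at rows 136–240. By blade length they are d at column 220, a at 286, b at 352 and c at 415, with the low tin at (483,192). That agrees with the top view. I'll pick d first.

```bash
python3 -c "
from h import *
plan((.497,-.3825,.14,-183.2),(.497,-.3825,.0745,-183.2))"
```

```text
[[-0.0167,-0.0525,0.1403],0.0192]
  [[-0.0183,-0.0520,0.1403],0.0192]
  -> [ 4.970e-01 -3.825e-01  1.400e-01 -1.832e+02]
  [[0.0000,0.0000,0.0819],-0.0000]
  -> [ 4.970e-01 -3.825e-01  7.450e-02 -1.832e+02]
```

Emit:
send_rows([
  [[-0.0167, -0.0525, 0.14], 0.0192],
  [[-0.0167, -0.0525, 0.14], 0.0192],
  [[-0.0167, -0.0525, 0.14], 0.0192],
  [[-0.0167, -0.0525, 0.14], 0.0192],
  [[-0.0167, -0.0525, 0.14], 0.0192],
], gripper=0.7)

```text
clock: 2.72
tool_pos: [0.4803, -0.3428, 0.25]
orientation: [179.9, -0.3, 178.2]
force: [0.1, -0.7, 0.9]
opening: 0.0629
gripper_force: 0.0
```

Emit:
send_rows([
  [[-0.0183, -0.052, 0.14], 0.0192],
  [[-0.0183, -0.052, 0.14], 0.0192],
  [[-0.0183, -0.052, 0.14], 0.0192],
  [[-0.0183, -0.052, 0.14], 0.0192],
  [[-0.0183, -0.052, 0.14], 0.0192],
])

```text
clock: 3.13
tool_pos: [0.4951, -0.3844, 0.1403]
orientation: [-180.0, -0.1, 176.6]
force: [-0.1, 0.5, 0.7]
opening: 0.0612
gripper_force: 0.0
```

```bash
python3 - <<'E'
from h import *
st(); p=snap('wrist'); save(p,'w2.png')
dark(p,.028,(.3,.62,-.45,-.32))
plan((.497,-.3825,.0745,-183.2))
E
```

```text
t 3.13 [ 0.4951 -0.3844  0.1403] [-1.8000e+02 -1.0000e-01  1.7659e+02] F [-0.1  0.5  0.7] open 0.0612 g 0.0
[ 265  134   36  155 5129] mean [ 484.8 -382.4] rect [ 488.2 -382.6] [ 22.6 109.4] ang -3.13
[ 204  350  169   12 1846] mean [ 603.4 -384.9] rect [ 603.  -385.3] [130.2  10.5] ang 86.56
  [[-0.0010,0.0025,0.0846],-0.0018]
  -> [ 4.970e-01 -3.825e-01  7.450e-02 -1.832e+02]
```

View pics/w2.png

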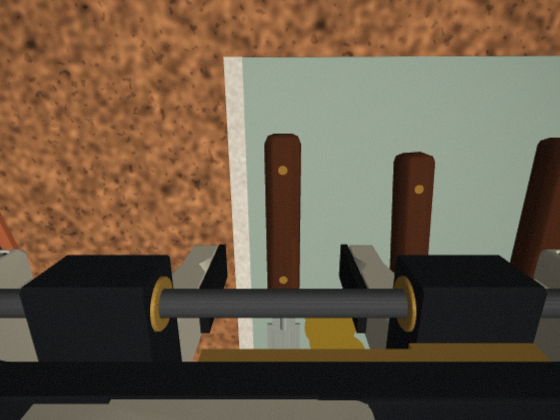

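Knife d (handle column 283, rows 134–290) sits between the open fingers at columns 215 and 350. Next I descend and grip.

Emit:
send_rows([
  [[-0.001, 0.0025, 0.035], 0],
  [[-0.001, 0.0025, 0.06], 0],
  [[-0.001, 0.0025, 0.075], 0],
  [[-0.001, 0.0025, 0.082], 0],
  [[-0.001, 0.0025, 0.082], 0],
])

```text
clock: 3.6
tool_pos: [0.4969, -0.3817, 0.0756]
orientation: [-180.0, 0.1, 176.7]
force: [-0.4, -0.0, 0.9]
opening: 0.0612
gripper_force: 0.0
```

Emit:
send_rows([
  [[0, 0, 0], 0],
  [[0, 0, 0], 0],
  [[0, 0, 0], 0],
  [[0, 0, 0], 0],
  [[0, 0, 0], 0],
], gripper=0)

```text
clock: 4.02
tool_pos: [0.4966, -0.3818, 0.0751]
orientation: [-180.0, 0.0, 176.6]
force: [-0.5, -0.3, 0.4]
opening: 0.0334
gripper_force: 0.0
```

Emit:
send_rows([
  [[0, 0, 0], 0],
  [[0, 0, -0.02], 0],
  [[0, 0, -0.06], 0],
  [[0, 0, -0.11], 0],
  [[0, 0, -0.15], 0],
])

```text
clock: 4.43
tool_pos: [0.4963, -0.3818, 0.1965]
orientation: [-180.0, -0.0, 176.6]
force: [0.8, -0.9, -0.3]
opening: 0.0236
gripper_force: 30.0
```

```bash
python3 - <<'E'
from h import *
st(); p=snap('top'); save(p,'t2.png')
cv2.imwrite('pics/t2z.png',cv2.resize(cv2.cvtColor(p['color'],cv2.COLOR_RGB2BGR)[140:275,120:260],None,fx=4.4,fy=4.4,interpolation=cv2.INTER_CUBIC))
W=world(p,np.c_[np.tile(np.arange(560),420),np.repeat(np.arange(420),560)],.01).reshape(420,560,3)
d=ctrl.cut_out(p,'rack')[0]; q=W[d['pixels']][:,:2]*1000
r=cv2.minAreaRect(q.astype(np.float32)); print(r, cv2.boxPoints(r).round(1).tolist())
# dark bars at their top
dark(p,.038,(.4,.75,.03,.4),20)
E
```

```text
t 4.43 [ 0.4963 -0.3818  0.1965] [-1.7998e+02 -2.0000e-02  1.7665e+02] F [ 0.8 -0.9 -0.3] open 0.0236 g 30.0
((592.8372802734375, 217.10861206054688), (272.4038391113281, 292.12225341796875), 2.7665438652038574) [[449.70001220703125, 356.3999938964844], [463.79998779296875, 64.5999984741211], [735.9000244140625, 77.80000305175781], [721.7999877929688, 369.6000061035156]]
[132 219 108   8 234] mean [550.6 226.4] rect [551.9 222.8] [  9.3 252.4] ang -86.97
[148 255  23   4  38] mean [470.8 274.5] rect [470.8 281.9] [ 7.  51.8] ang 87.46
[194 254   9   3  20] mean [475.8 192.2] rect [475.6 190.6] [ 4.6 18.7] ang -79.73
[134 257  12   3  25] mean [467.1 331. ] rect [466.6 327.7] [ 4.7 25.9] ang -82.53
```

View pics/t2z.png

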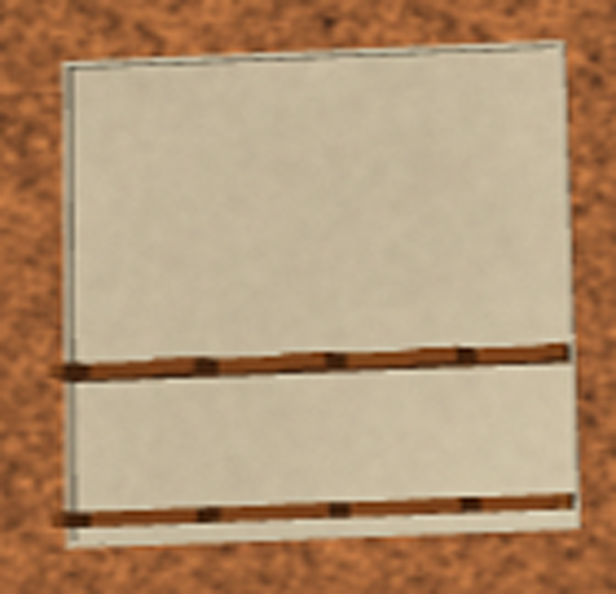

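Knife d is held (opening 23.6 mm). In the crop, the dark peak tops between notches are at columns 75, 205, 335, 465 (rows ~372–353 on the far bar and ~519–503 on the near one). I'll convert these and fit the rack pose.

```bash
python3 - <<'E'
from h import *
p=snap('top')
ff=[(75,372),(206,366),(337,360),(467,354)]; nn=[(75,519),(208,515),(340,509),(471,503)]
uv=np.array(ff+nn)/4.4+[120,140]-0.4
q=world(p,uv,.04)[:,:2]*1000; print(q.round(1))
m=np.array([(-40,y) for y in(140,70,0,-70)]+[(-120,y) for y in(140,70,0,-70)],float)
mc,qc=m.mean(0),q.mean(0); H=(m-mc).T@(q-qc); a=np.arctan2(H[0,1]-H[1,0],H[0,0]+H[1,1]); R=np.array([[np.cos(a),-np.sin(a)],[np.sin(a),np.cos(a)]])
t=qc-R@mc; print('rack',t.round(1),np.degrees(a).round(2)); print((q-(m@R.T+t)).round(1))
Rc=cv2.Rodrigues(np.array(p['rvec']))[0]; print('cam',-Rc.T@np.array(p['tvec']).ravel())
plan((.42,-.15,.24,-180),(.42,.2,.30,-177))
E
```

```text
[[545.6 337.1]
 [549.7 266.9]
 [553.8 196.9]
 [557.9 127.6]
 [467.5 333.7]
 [470.7 262.9]
 [474.9 192.8]
 [479.  123.4]]
rack [594.2 199.6] 3.18
[[-0.9 -0.1]
 [-0.7 -0.4]
 [-0.4 -0.5]
 [-0.2  0. ]
 [ 0.9  0.9]
 [ 0.2 -0. ]
 [ 0.5 -0.2]
 [ 0.8  0.3]]
cam [ 0.47304361 -0.0205021   1.08428372]
  [[0.0569,0.1421,-0.0263],-0.0186]
  [[0.0528,0.1437,-0.0263],-0.0186]
  -> [ 4.2e-01 -1.5e-01  2.4e-01 -1.8e+02]
  [[-0.0000,0.2187,-0.0375],-0.0167]
  [[-0.0057,0.2187,-0.0375],-0.0167]
  -> [   0.42    0.2     0.3  -177.  ]
```

Emit:
send_rows([
  [[0.03, 0.16, -0.06], -0.018],
  [[0.03, 0.16, -0.06], -0.018],
  [[0.03, 0.16, -0.06], -0.018],
  [[0.03, 0.16, -0.06], -0.018],
  [[0.03, 0.16, -0.06], -0.018],
])

```text
clock: 5.0
tool_pos: [0.4796, -0.25, 0.2434]
orientation: [180.0, 0.1, 178.4]
force: [-0.2, 1.0, -1.5]
opening: 0.0238
gripper_force: 30.0
```

Emit:
send_rows([
  [[0.02, 0.2, -0.05], -0.018],
  [[0.02, 0.2, -0.05], -0.018],
  [[0.02, 0.2, -0.05], -0.018],
  [[0.02, 0.2, -0.05], -0.018],
  [[0.02, 0.2, -0.05], -0.018],
])

```text
clock: 5.42
tool_pos: [0.4691, -0.0877, 0.2835]
orientation: [179.9, 0.1, -179.9]
force: [-1.1, -0.1, -1.5]
opening: 0.0233
gripper_force: 30.0
```

Emit:
send_rows([
  [[0, 0.2, -0.06], -0.018],
  [[0, 0.2, -0.06], -0.018],
  [[0, 0.2, -0.06], -0.018],
  [[0, 0.2, -0.06], -0.018],
  [[0, 0.2, -0.06], -0.018],
])

```text
clock: 5.83
tool_pos: [0.4703, 0.0728, 0.3317]
orientation: [179.9, 0.1, -178.3]
force: [0.2, 0.3, -0.9]
opening: 0.024
gripper_force: 30.0
```

Emit:
send_rows([
  [[0, 0.13, 0], 0],
  [[0, 0.13, 0], 0],
  [[0, 0.13, 0], 0],
  [[0, 0.13, 0], 0],
  [[0, 0.13, 0], 0],
])

```text
clock: 6.25
tool_pos: [0.4664, 0.1725, 0.329]
orientation: [-179.9, -0.1, -178.4]
force: [0.1, -1.4, -1.3]
opening: 0.0239
gripper_force: 30.0
```

```bash
python3 - <<'E'
from h import *
st(); p=snap('wrist'); save(p,'w3.png')
m=[(-135,-140,10),(-135,140,10),(-120,0,40),(-40,0,40),(-40,-140,40),(-120,-140,40)]
for c in((594.2,199.6),(593.1,211.)):
    a=np.radians(3.1);X=[(c[0]+x*np.cos(a)-y*np.sin(a),c[1]+x*np.sin(a)+y*np.cos(a),z) for x,y,z in m]; print(proj(p,np.array(X)/1000).round(0).tolist())
E
```

```text
t 6.25 [0.4664 0.1725 0.329 ] [-1.7991e+02 -1.3000e-01 -1.7840e+02] F [ 0.1 -1.4 -1.3] open 0.0239 g 30.0
[[189.0, 166.0], [407.0, 160.0], [299.0, 180.0], [300.0, 240.0], [191.0, 243.0], [183.0, 182.0]]
[[198.0, 165.0], [416.0, 159.0], [308.0, 179.0], [308.0, 240.0], [200.0, 242.0], [193.0, 182.0]]
```

View pics/w3.png

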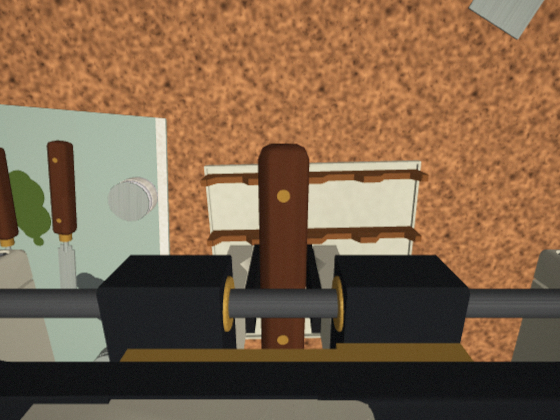

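```bash
python3 - <<'E'
import cv2
i=cv2.imread('pics/w3.png'); cv2.imwrite('pics/w3z.png',cv2.resize(i[150:260,190:440],None,fx=3.2,fy=3.2,interpolation=cv2.INTER_CUBIC))
E
```

```text
(no output)
```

View pics/w3z.png

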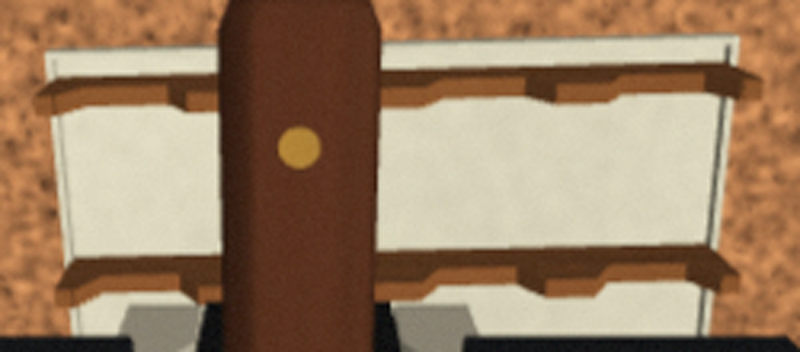

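```bash
python3 - <<'E'
from h import *
p=snap('top'); w=snap('wrist'); st()
uv=np.array([(70,547),(580,527),(65,65),(565,42)])/4.4+[120,140]-.4
q=world(p,uv,.010)[:,:2]*1000; print('top corners',q.round(1).tolist(),q.mean(0).round(1))
uw=np.array([(47,50),(738,37)])/3.2+[190,150]-.3
qw=world(w,uw,.010)[:,:2]*1000; print('wrist near corners',qw.round(1).tolist(),'mid',qw.mean(0).round(1), np.degrees(np.arctan2(*(qw[1]-qw[0])*[-1,1])))
# same object in both: low tin top, slab corner
for n,s in(('top',p),('wrist',w)):
    for d in ctrl.cut_out(s,'dipper')[:2]:
        yy,xx=np.nonzero(d['pixels']); print(n,d['conf'],(world(s,[[xx.mean(),yy.mean()]],.03)[0]*1000).round(1),d['pixels'].sum())
plan((.51,.105,.22,-177))
E
```

```text
t 6.4 [0.4664 0.1709 0.3299] [-1.7995e+02 -6.0000e-02 -1.7855e+02] F [-0.2  0.  -1.7] open 0.0242 g 30.0
top corners [[452.2, 345.9], [467.1, 68.0], [719.1, 360.6], [734.6, 81.7]] [593.2 214.1]
wrist near corners [[466.2, 71.1], [453.7, 348.6]] mid [459.9 209.9] 2.5749033856084016
top 0.72 [507.9 -21.   30. ] 361
wrist 0.84 [506.2 -15.9  30. ] 1633
  [[-0.0523,-0.0836,0.1379],-0.0175]
  -> [ 5.10e-01  1.05e-01  2.20e-01 -1.77e+02]
```

```bash
python3 -c "
from h import *
plan((.5195,.1065,.24,-177),(.5195,.1065,.14,-177),(.5195,.1065,.0955,-177))"
```

```text
[[-0.0642,-0.0820,0.1129],-0.0175]
  -> [ 5.195e-01  1.065e-01  2.400e-01 -1.770e+02]
  [[-0.0000,0.0000,0.1250],-0.0000]
  -> [ 5.195e-01  1.065e-01  1.400e-01 -1.770e+02]
  [[-0.0000,0.0000,0.0556],-0.0000]
  -> [ 5.195e-01  1.065e-01  9.550e-02 -1.770e+02]
```

Emit:
send_rows([
  [[-0.0642, -0.082, 0.113], -0.0175],
  [[-0.0642, -0.082, 0.113], -0.0175],
  [[-0.0642, -0.082, 0.113], -0.0175],
  [[-0.0642, -0.082, 0.113], -0.0175],
  [[-0.0642, -0.082, 0.113], -0.0175],
])

```text
clock: 6.92
tool_pos: [0.5192, 0.1054, 0.2384]
orientation: [-179.9, -0.2, -177.1]
force: [0.6, 0.2, 0.1]
opening: 0.0234
gripper_force: 30.0
```

Emit:
send_rows([
  [[0, 0, 0.04], 0],
  [[0, 0, 0.08], 0],
  [[0, 0, 0.11], 0],
  [[0, 0, 0.125], 0],
  [[0, 0, 0.125], 0],
])

```text
clock: 7.33
tool_pos: [0.5185, 0.1075, 0.1389]
orientation: [-179.9, -0.1, -176.9]
force: [0.3, -0.0, -0.4]
opening: 0.0234
gripper_force: 30.0
```

```bash
python3 - <<'E'
from h import *
st(); p=snap('wrist'); t=snap('top'); c=lambda x:cv2.cvtColor(x['color'],cv2.COLOR_RGB2BGR)
a=cv2.resize(c(p),(560,420)); b=cv2.resize(c(t)[140:275,120:280],None,fx=3.5,fy=3.5)[:420]
i=np.zeros((420+0,800,3),np.uint8); i[:,:480]=a[:,40:520]; i[:,480:]=cv2.resize(b,(560,472))[:420,120:440]
cv2.imwrite('pics/w4.png',i)
plan((.5195,.1065,.0955,-177))
E
```

```text
t 7.33 [0.5185 0.1075 0.1389] [-1.7994e+02 -1.3000e-01 -1.7694e+02] F [ 0.3 -0.  -0.4] open 0.0234 g 30.0
  [[0.0009,-0.0021,0.0575],0.0012]
  -> [ 5.195e-01  1.065e-01  9.550e-02 -1.770e+02]
```

View pics/w4.png

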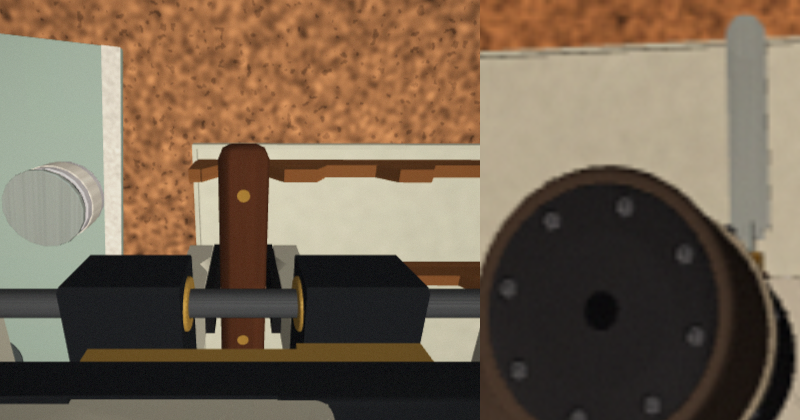

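The picture shows the handle at column 244, and the notch beyond it between the bar end (190) and the first inner peak (~303), so its centre is about 248. It is aligned to within 2–3 mm, so I lower with a +1.5 mm y nudge and release.

Emit:
send_rows([
  [[0.0, 0.001, 0.02], 0],
  [[0.0, 0.001, 0.035], 0],
  [[0.0, 0.001, 0.047], 0],
  [[0.0, 0.001, 0.054], 0],
  [[0.0, 0.001, 0.054], 0],
])

```text
clock: 7.85
tool_pos: [0.5201, 0.1089, 0.0979]
orientation: [180.0, 0.1, -176.9]
force: [-0.2, 1.2, -0.9]
opening: 0.0237
gripper_force: 30.0
```

Emit:
send_rows([
  [[0, 0, 0], 0],
  [[0, 0, 0], 0],
  [[0, 0, 0], 0],
  [[0, 0, 0], 0],
  [[0, 0, 0], 0],
], gripper=0.5)

```text
clock: 8.27
tool_pos: [0.5195, 0.1085, 0.0972]
orientation: [180.0, 0.0, -176.9]
force: [-0.2, -0.8, 0.7]
opening: 0.0433
gripper_force: 0.0
```

Emit:
send_rows([
  [[0, 0, -0.02], 0],
  [[0, 0, -0.06], 0],
  [[0, 0, -0.11], 0],
  [[0, 0, -0.16], 0],
  [[0, 0, -0.2], 0],
], gripper=0.5)

```text
clock: 8.68
tool_pos: [0.5197, 0.1084, 0.2602]
orientation: [180.0, 0.1, -176.9]
force: [1.5, 0.0, -0.9]
opening: 0.0438
gripper_force: 0.0
```

```bash
python3 - <<'E'
from h import *
st(); p=snap('wrist'); save(p,'w5.png'); dark(p,.048,(.4,.66,.0,.2))
plan((.502,-.1155,.24,-180-6.9))
E
```

```text
t 8.68 [0.5197 0.1084 0.2602] [ 1.7997e+02  1.2000e-01 -1.7691e+02] F [ 1.5  0.  -0.9] open 0.0438 g 0.0
[ 242  122  141  130 4356] mean [517.2 122.6] rect [518.2 140.4] [128.9 129.9] ang 6.34
  [[0.0203,-0.1395,0.0165],0.0558]
  [[0.0080,-0.1407,0.0165],0.0558]
  -> [ 5.020e-01 -1.155e-01  2.400e-01 -1.869e+02]
```

View pics/w5.png

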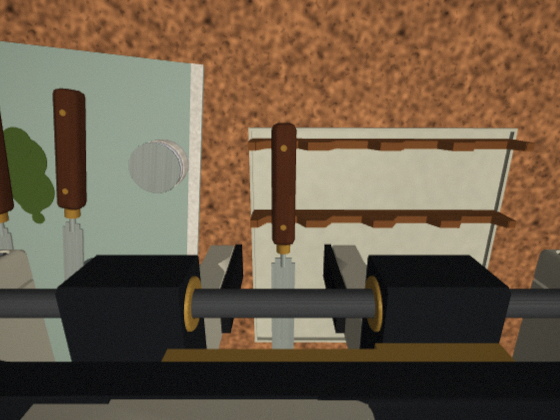

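Knife d sits in the end notch (handle at column 284, rows 125–245, across both bars at rows 145 and 217) with its blade over the tray. The next one is c.

Emit:
send_rows([
  [[0.02, -0.14, 0.0165], 0.056],
  [[0.02, -0.14, 0.0165], 0.056],
  [[0.02, -0.14, 0.0165], 0.056],
  [[0.02, -0.14, 0.0165], 0.056],
  [[0.02, -0.14, 0.0165], 0.056],
], gripper=0.55)

```text
clock: 9.15
tool_pos: [0.509, -0.0058, 0.2437]
orientation: [-180.0, -0.0, 177.9]
force: [0.2, -0.3, 0.5]
opening: 0.0479
gripper_force: 0.0
```

Emit:
send_rows([
  [[0.008, -0.14, 0.016], 0.056],
  [[0.008, -0.14, 0.016], 0.056],
  [[0.008, -0.14, 0.016], 0.056],
  [[0.008, -0.14, 0.016], 0.056],
  [[0.008, -0.14, 0.016], 0.056],
])

```text
clock: 9.57
tool_pos: [0.4993, -0.1166, 0.2307]
orientation: [-180.0, -0.0, 172.9]
force: [0.2, 0.8, 0.2]
opening: 0.0483
gripper_force: 0.0
```

```bash
python3 - <<'E'
from h import *
st(); p=snap('wrist'); dark(p,.028,(.4,.62,-.25,-.05)); dark(p,.028,(.4,.62,-.15,-.05))
plan((.501,-.1155,.14,-186.9),(.501,-.1155,.075,-186.9))
d=ctrl.cut_out(p,'dipper'); 
for e in d: yy,xx=np.nonzero(e['pixels']); print(e['conf'],world(p,[[xx.mean(),yy.mean()]],.03).round(4))
E
```

```text
t 9.57 [ 0.4993 -0.1166  0.2307] [-1.8000e+02 -2.0000e-02  1.7288e+02] F [0.2 0.8 0.2] open 0.0483 g 0.0
[ 274  125   25  132 2963] mean [ 495.5 -111.5] rect [ 503.1 -112.3] [ 22.7 128.8] ang -6.97
[ 181  146   81  122 5377] mean [ 507.8 -178.4] rect [ 510.9 -173.3] [ 66.5 125.5] ang 16.07
[ 274  125   25  132 2963] mean [ 495.5 -111.5] rect [ 503.1 -112.3] [ 22.7 128.8] ang -6.97
  [[-0.0018,0.0007,0.1137],-0.0017]
  -> [ 5.010e-01 -1.155e-01  1.400e-01 -1.869e+02]
  [[0.0000,0.0000,0.0813],-0.0000]
  -> [ 5.010e-01 -1.155e-01  7.500e-02 -1.869e+02]
0.63 [[ 0.5069 -0.0189  0.03  ]]
```

Emit:
send_rows([
  [[-0.003, 0.005, 0.04], 0],
  [[-0.003, 0.005, 0.08], 0],
  [[-0.003, 0.005, 0.11], 0],
  [[-0.003, 0.005, 0.12], 0],
  [[-0.003, 0.005, 0.12], 0],
])

```text
clock: 10.08
tool_pos: [0.5014, -0.1113, 0.1333]
orientation: [-179.9, -0.2, 173.1]
force: [0.6, 0.3, 0.7]
opening: 0.0481
gripper_force: 0.0
```

```bash
python3 - <<'E'
from h import *
st(); p=snap('wrist'); dark(p,.028,(.4,.62,-.15,-.05))
plan((.502,-.113,.075,-186.9))
E
```

```text
t 10.08 [ 0.5014 -0.1113  0.1333] [-179.94   -0.21  173.08] F [0.6 0.3 0.7] open 0.0481 g 0.0
[ 261  132   37  157 5381] mean [ 487.9 -110.4] rect [ 491.  -110.8] [ 22.7 106.7] ang -6.72
[ 247  348  133   14 1288] mean [605.5 -96. ] rect [603.5 -99.2] [99.9 12. ] ang 83.81
  [[0.0002,-0.0019,0.0749],-0.0000]
  -> [ 5.020e-01 -1.130e-01  7.500e-02 -1.869e+02]
```

Emit:
send_rows([
  [[0, -0.001, 0.03], 0],
  [[0, -0.001, 0.055], 0],
  [[0, -0.001, 0.068], 0],
  [[0, -0.001, 0.073], 0],
  [[0, -0.001, 0.073], 0],
])

```text
clock: 10.55
tool_pos: [0.5027, -0.1128, 0.0773]
orientation: [180.0, 0.0, 173.0]
force: [0.0, 0.5, -0.5]
opening: 0.0485
gripper_force: 0.0
```

Emit:
send_rows([
  [[0, 0, 0], 0],
  [[0, 0, 0], 0],
  [[0, 0, 0], 0],
  [[0, 0, 0], 0],
  [[0, 0, 0], 0],
], gripper=0)

```text
clock: 10.97
tool_pos: [0.5024, -0.1131, 0.0773]
orientation: [180.0, 0.1, 173.0]
force: [-0.6, 0.7, 5.4]
opening: 0.0237
gripper_force: 30.0
```

```bash
python3 -c "
from h import *
st()
plan((.50,-.11,.22,-186.9),(.516,.177,.22,-177),(.516,.177,.12,-177))"
```

```text
t 10.97 [ 0.5024 -0.1131  0.0773] [1.7999e+02 7.0000e-02 1.7300e+02] F [-0.6  0.7  5.4] open 0.0237 g 30.0
  [[0.0034,0.0035,-0.1784],-0.0011]
  -> [ 5.000e-01 -1.100e-01  2.200e-01 -1.869e+02]
  [[0.0116,0.1793,-0.0000],-0.0550]
  [[-0.0039,0.1796,-0.0000],-0.0550]
  -> [   0.516    0.177    0.22  -177.   ]
  [[-0.0000,0.0000,0.1250],-0.0000]
  -> [ 5.16e-01  1.77e-01  1.20e-01 -1.77e+02]
```

Emit:
send_rows([
  [[0, 0, -0.03], 0],
  [[0, 0, -0.08], 0],
  [[0, 0, -0.13], 0],
  [[0, 0, -0.17], 0],
  [[0.0034, 0.0035, -0.18], 0],
])

```text
clock: 11.38
tool_pos: [0.502, -0.1103, 0.2263]
orientation: [180.0, 0.5, 173.0]
force: [0.7, -1.0, -0.8]
opening: 0.024
gripper_force: 30.0
```

Emit:
send_rows([
  [[0.0115, 0.18, 0], -0.055],
  [[0.0115, 0.18, 0], -0.055],
  [[0.0115, 0.18, 0], -0.055],
  [[0.0115, 0.18, 0], -0.055],
  [[0.0115, 0.18, 0], -0.055],
])

```text
clock: 11.8
tool_pos: [0.5082, 0.0373, 0.2205]
orientation: [180.0, 0.0, 178.1]
force: [-0.3, -0.3, -0.6]
opening: 0.0237
gripper_force: 30.0
```

Emit:
send_rows([
  [[-0.004, 0.18, 0], -0.055],
  [[-0.004, 0.18, 0], -0.055],
  [[-0.004, 0.18, 0], -0.055],
  [[-0.004, 0.18, 0], -0.055],
  [[-0.004, 0.18, 0], -0.055],
])

```text
clock: 12.22
tool_pos: [0.5167, 0.1812, 0.2201]
orientation: [180.0, 0.0, -176.9]
force: [0.8, 0.2, -1.0]
opening: 0.0236
gripper_force: 30.0
```

```bash
python3 -c "
from h import *
st()
plan((.516,.177,.13,-177),(.516,.177,.0985,-177))"
```

```text
t 12.22 [0.5167 0.1812 0.2201] [ 1.7999e+02  1.0000e-02 -1.7694e+02] F [ 0.8  0.2 -1. ] open 0.0236 g 30.0
  [[0.0011,-0.0052,0.1126],0.0007]
  -> [ 5.16e-01  1.77e-01  1.30e-01 -1.77e+02]
  [[-0.0000,0.0000,0.0394],-0.0000]
  -> [ 5.16e-01  1.77e-01  9.85e-02 -1.77e+02]
```

Emit:
send_rows([
  [[0.001, -0.004, 0.04], 0],
  [[0.001, -0.004, 0.08], 0],
  [[0.001, -0.004, 0.105], 0],
  [[0.001, -0.004, 0.112], 0],
  [[0.001, -0.004, 0.112], 0],
])

```text
clock: 12.63
tool_pos: [0.5149, 0.1734, 0.1293]
orientation: [-179.9, -0.2, -177.1]
force: [-0.0, -0.2, -0.7]
opening: 0.0241
gripper_force: 30.0
```

```bash
python3 -c "
from h import *
st(); p=snap('wrist'); save(p,'w6.png')
plan((.516,.178,.0985,-177))"
```

```text
t 12.63 [0.5149 0.1734 0.1293] [-179.87   -0.19 -177.14] F [-0.  -0.2 -0.7] open 0.0241 g 30.0
  [[-0.0005,0.0049,0.0405],-0.0013]
  -> [ 5.16e-01  1.78e-01  9.85e-02 -1.77e+02]
```

View pics/w6.png

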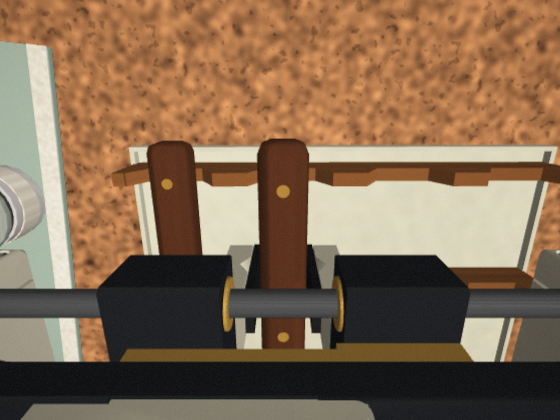

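The held handle is at column 283 and the notch centre at about 288, so a shift of roughly +4 mm in y agrees with the plan. I lower and release.

Emit:
send_rows([
  [[0, 0.005, 0.005], 0],
  [[0, 0.005, 0.02], 0],
  [[0, 0.005, 0.032], 0],
  [[0, 0.005, 0.039], 0],
  [[0, 0.005, 0.039], 0],
])

```text
clock: 13.1
tool_pos: [0.5152, 0.1784, 0.0991]
orientation: [-180.0, -0.1, -177.1]
force: [-0.3, 0.5, -1.8]
opening: 0.0239
gripper_force: 30.0
```

Emit:
send_rows([
  [[0, 0, 0], 0],
  [[0, 0, 0], 0],
  [[0, 0, 0], 0],
  [[0, 0, 0], 0],
  [[0, 0, 0], 0],
], gripper=0.5)

```text
clock: 13.52
tool_pos: [0.5158, 0.1787, 0.1002]
orientation: [180.0, 0.0, -177.1]
force: [-0.6, 0.3, 0.1]
opening: 0.0432
gripper_force: 0.0
```

Emit:
send_rows([
  [[0, 0, -0.02], 0],
  [[0, 0, -0.06], 0],
  [[0, 0, -0.11], 0],
  [[0, 0, -0.15], 0],
  [[0, 0, -0.17], 0],
])

```text
clock: 13.93
tool_pos: [0.5169, 0.1792, 0.2406]
orientation: [179.9, 0.3, -177.1]
force: [0.8, 0.2, 0.1]
opening: 0.0439
gripper_force: 0.0
```

```bash
python3 - <<'E'
from h import *
st(); p=snap('wrist'); save(p,'w7.png')
plan((.51,-.187,.24,-180-4))
E
```

```text
t 13.93 [0.5169 0.1792 0.2406] [ 179.85    0.31 -177.07] F [0.8 0.2 0.1] open 0.0439 g 0.0
  [[0.0165,-0.2286,0.0015],0.0386]
  [[0.0026,-0.2292,0.0015],0.0386]
  -> [   0.51    -0.187    0.24  -184.   ]
```

Emit:
send_rows([
  [[0.0165, -0.229, 0], 0.039],
  [[0.0165, -0.229, 0], 0.039],
  [[0.0165, -0.229, 0], 0.039],
  [[0.0165, -0.229, 0], 0.039],
  [[0.0165, -0.229, 0], 0.039],
], gripper=0.55)

```text
clock: 14.4
tool_pos: [0.5105, -0.0085, 0.2357]
orientation: [-180.0, -0.0, 179.3]
force: [-0.7, 0.8, -0.7]
opening: 0.0479
gripper_force: 0.0
```

Emit:
send_rows([
  [[0.0025, -0.229, 0], 0.039],
  [[0.0025, -0.229, 0], 0.039],
  [[0.0025, -0.229, 0], 0.039],
  [[0.0025, -0.229, 0], 0.039],
  [[0.0025, -0.229, 0], 0.039],
])

```text
clock: 14.82
tool_pos: [0.5069, -0.1919, 0.2356]
orientation: [-180.0, -0.0, 175.8]
force: [0.5, 0.6, -0.7]
opening: 0.0483
gripper_force: 0.0
```

```bash
python3 - <<'E'
from h import *
st(); p=snap('wrist'); save(p,'w8.png')
# handle only: redder than the green stain
rgb=p['color'].astype(int); m=((rgb.sum(2)<220)&(rgb[...,0]>1.25*rgb[...,1])).astype(np.uint8)
W=world(p,np.c_[np.tile(np.arange(560),420),np.repeat(np.arange(420),560)],.028).reshape(420,560,3)
m=cv2.morphologyEx(m,cv2.MORPH_OPEN,np.ones((5,5))); k,l,s,c=cv2.connectedComponentsWithStats(m)
for i in range(1,k):
    if s[i,4]<400: continue
    q=W[l==i][:,:2]; r=cv2.minAreaRect((q*1000).astype(np.float32)); e,v=np.linalg.eigh(np.cov(q.T)); a=v[:,1]*np.sign(v[0,1])
    print(s[i],'mean',(q.mean(0)*1000).round(1),'rect',np.round(r[0],1),np.round(r[1],1),'ang',np.degrees(np.arctan2(a[1],a[0])).round(2))
E
```

```text
t 14.82 [ 0.5069 -0.1919  0.2356] [-1.7997e+02 -2.0000e-02  1.7576e+02] F [ 0.5  0.6 -0.7] open 0.0483 g 0.0
[ 263  127   26  123 2755] mean [ 504.8 -196.6] rect [ 508.3 -196.8] [ 22.3 121.4] ang -3.29
[ 160  139   44  120 2969] mean [ 507.9 -287.9] rect [ 512.3 -288. ] [121.2  25.3] ang 0.31
[ 173  343  347   19 5018] mean [ 707.  -114.5] rect [ 703.2 -132.1] [398.   25.2] ang 86.65
```

View pics/w8.png

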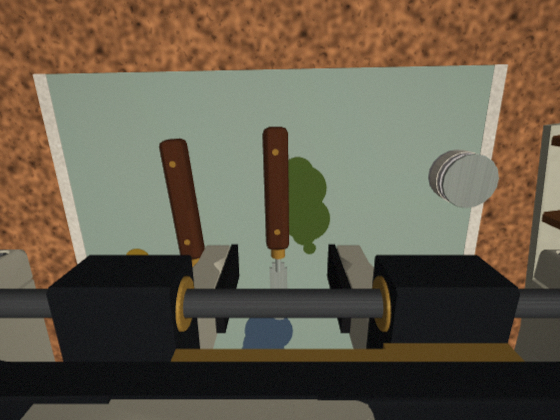

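Knife b's handle is at column 277, rows 127–249, giving (0.509, -0.197) and an angle of -3.3°. Its neighbour a is 90 mm away and the tin is clear at (463,179).

```bash
python3 -c "
from h import *
plan((.509,-.1965,.13,-183.3))"
```

```text
[[-0.0029,-0.0046,0.1318],-0.0112]
  -> [ 5.090e-01 -1.965e-01  1.300e-01 -1.833e+02]
```

Emit:
send_rows([
  [[-0.003, -0.0045, 0.05], -0.011],
  [[-0.003, -0.0045, 0.09], -0.011],
  [[-0.003, -0.0045, 0.12], -0.011],
  [[-0.003, -0.0045, 0.132], -0.011],
  [[-0.003, -0.0045, 0.132], -0.011],
])

```text
clock: 15.28
tool_pos: [0.5084, -0.1919, 0.1279]
orientation: [-180.0, -0.3, 176.8]
force: [-0.7, 0.5, 0.6]
opening: 0.048
gripper_force: 0.0
```

```bash
python3 - <<'E'
from h import *
st(); p=snap('wrist'); dark(p,.028,(.4,.62,-.222,-.17))
plan((.509,-.1965,.0755,-183.3))
E
```

```text
t 15.28 [ 0.5084 -0.1919  0.1279] [-180.     -0.27  176.85] F [-0.7  0.5  0.6] open 0.048 g 0.0
[ 253  137   64  152 7908] mean [ 500.1 -190.2] rect [ 497.7 -187.5] [ 40.4 100.8] ang 3.01
[248 350  71  12 788] mean [ 604.4 -196.3] rect [ 604.1 -195.5] [51.5  9.9] ang 86.2
  [[0.0004,-0.0057,0.0678],0.0020]
  -> [ 5.090e-01 -1.965e-01  7.550e-02 -1.833e+02]
```

Emit:
send_rows([
  [[0, -0.005, 0.01], 0],
  [[0, -0.005, 0.035], 0],
  [[0, -0.005, 0.055], 0],
  [[0, -0.005, 0.067], 0],
  [[0, -0.005, 0.067], 0],
])

```text
clock: 15.75
tool_pos: [0.5092, -0.196, 0.0757]
orientation: [180.0, -0.1, 176.9]
force: [-0.4, 0.5, -0.2]
opening: 0.0481
gripper_force: 0.0
```

Emit:
send_rows([
  [[0, 0, 0], 0],
  [[0, 0, 0], 0],
  [[0, 0, 0], 0],
  [[0, 0, 0], 0],
  [[0, 0, 0], 0],
], gripper=0)

```text
clock: 16.17
tool_pos: [0.5102, -0.1961, 0.0775]
orientation: [-180.0, 0.1, 176.9]
force: [-1.0, -0.0, 4.2]
opening: 0.0238
gripper_force: 30.0
```

```bash
python3 -c "
from h import *
st()
plan((.51,-.197,.22,-183.3),(.512,.248,.22,-177),(.512,.248,.125,-177))"
```

```text
t 16.17 [ 0.5102 -0.1961  0.0775] [-1.7999e+02  1.0000e-01  1.7688e+02] F [-1.  -0.   4.2] open 0.0238 g 30.0
  [[0.0001,-0.0012,-0.1781],0.0020]
  -> [   0.51    -0.197    0.22  -183.3  ]
  [[0.0098,0.1852,-0.0000],-0.0233]
  [[0.0030,0.1854,-0.0000],-0.0233]
  [[-0.0037,0.1854,-0.0000],-0.0233]
  -> [   0.512    0.248    0.22  -177.   ]
  [[-0.0000,0.0000,0.1187],-0.0000]
  -> [ 5.12e-01  2.48e-01  1.25e-01 -1.77e+02]
```

Emit:
send_rows([
  [[0, 0, -0.03], 0],
  [[0, 0, -0.08], 0],
  [[0, 0, -0.13], 0],
  [[0, 0, -0.17], 0],
  [[0, 0, -0.18], 0],
])

```text
clock: 16.58
tool_pos: [0.5118, -0.1964, 0.2267]
orientation: [-179.9, 0.5, 176.9]
force: [0.8, -0.6, -0.3]
opening: 0.0236
gripper_force: 30.0
```

Emit:
send_rows([
  [[0.01, 0.185, 0], -0.023],
  [[0.01, 0.185, 0], -0.023],
  [[0.01, 0.185, 0], -0.023],
  [[0.01, 0.185, 0], -0.023],
  [[0.01, 0.185, 0], -0.023],
])

```text
clock: 17.0
tool_pos: [0.5096, -0.0443, 0.2207]
orientation: [180.0, 0.0, 179.1]
force: [-0.1, 0.6, -0.8]
opening: 0.0237
gripper_force: 30.0
```

Emit:
send_rows([
  [[0.003, 0.185, 0], -0.023],
  [[0.003, 0.185, 0], -0.023],
  [[0.003, 0.185, 0], -0.023],
  [[0.003, 0.185, 0], -0.023],
  [[0.003, 0.185, 0], -0.023],
])

```text
clock: 17.42
tool_pos: [0.5103, 0.1038, 0.2205]
orientation: [180.0, 0.0, -178.8]
force: [0.7, 0.7, -1.2]
opening: 0.0237
gripper_force: 30.0
```

Emit:
send_rows([
  [[-0.0035, 0.185, 0], -0.023],
  [[-0.0035, 0.185, 0], -0.023],
  [[-0.0035, 0.185, 0], -0.023],
  [[-0.0035, 0.185, 0], -0.023],
  [[-0.0035, 0.185, 0], -0.023],
])

```text
clock: 17.83
tool_pos: [0.5106, 0.2519, 0.2201]
orientation: [180.0, 0.0, -176.8]
force: [0.8, 0.1, -0.7]
opening: 0.0239
gripper_force: 30.0
```

```bash
python3 -c "
from h import *
st()
plan((.512,.248,.125,-177),(.512,.248,.0985,-177))"
```

```text
t 17.83 [0.5106 0.2519 0.2201] [ 1.7998e+02  2.0000e-02 -1.7676e+02] F [ 0.8  0.1 -0.7] open 0.0239 g 30.0
  [[-0.0015,-0.0049,0.1189],0.0027]
  -> [ 5.12e-01  2.48e-01  1.25e-01 -1.77e+02]
  [[-0.0000,0.0000,0.0331],-0.0000]
  -> [ 5.12e-01  2.48e-01  9.85e-02 -1.77e+02]
```

Emit:
send_rows([
  [[-0.0015, 0, 0.04], 0],
  [[-0.0015, 0, 0.08], 0],
  [[-0.0015, 0, 0.105], 0],
  [[-0.0015, 0, 0.118], 0],
  [[-0.0015, 0, 0.118], 0],
])

```text
clock: 18.25
tool_pos: [0.5105, 0.2467, 0.1237]
orientation: [-179.8, -0.2, -177.0]
force: [-0.1, -0.0, -0.8]
opening: 0.0236
gripper_force: 30.0
```

```bash
python3 -c "
from h import *
st(); p=snap('wrist'); save(p,'w9.png')
plan((.512,.248,.0985,-177))"
```

```text
t 18.25 [0.5105 0.2467 0.1237] [-179.83   -0.22 -176.98] F [-0.1 -0.  -0.8] open 0.0236 g 30.0
  [[-0.0008,0.0006,0.0337],0.0006]
  -> [ 5.12e-01  2.48e-01  9.85e-02 -1.77e+02]
```

View pics/w9.png

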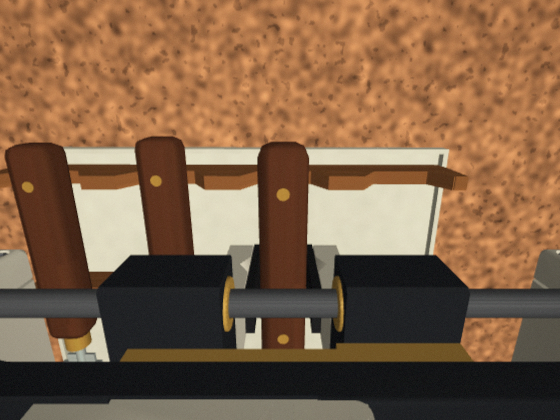

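The held handle is at column 283, between peaks at about 228 and 349, so the notch centre is about 288. I add about +2 mm and lower.

Emit:
send_rows([
  [[-0.001, 0.002, 0.008], 0],
  [[-0.001, 0.002, 0.02], 0],
  [[-0.001, 0.002, 0.028], 0],
  [[-0.001, 0.002, 0.033], 0],
  [[-0.001, 0.002, 0.033], 0],
])

```text
clock: 18.72
tool_pos: [0.5118, 0.2497, 0.0989]
orientation: [-180.0, -0.1, -176.9]
force: [-0.7, 0.2, -0.7]
opening: 0.0236
gripper_force: 30.0
```

Emit:
send_rows([
  [[0, 0, 0], 0],
  [[0, 0, 0], 0],
  [[0, 0, 0], 0],
  [[0, 0, 0], 0],
  [[0, 0, 0], 0],
], gripper=0.5)

```text
clock: 19.13
tool_pos: [0.5123, 0.2501, 0.1001]
orientation: [180.0, 0.0, -176.9]
force: [0.3, 0.2, -0.2]
opening: 0.043
gripper_force: 0.0
```

Emit:
send_rows([
  [[0, 0, -0.02], 0],
  [[0, 0, -0.06], 0],
  [[0, 0, -0.11], 0],
  [[0, 0, -0.15], 0],
  [[0, 0, -0.17], 0],
])

```text
clock: 19.55
tool_pos: [0.5134, 0.2508, 0.2407]
orientation: [179.8, 0.3, -176.9]
force: [1.0, 0.8, -0.2]
opening: 0.0439
gripper_force: 0.0
```

```bash
python3 - <<'E'
from h import *
st()
plan((.514,-.291,.24,-180))
E
```

```text
t 19.55 [0.5134 0.2508 0.2407] [ 179.82    0.29 -176.89] F [ 1.   0.8 -0.2] open 0.0439 g 0.0
  [[0.0120,-0.2254,0.0003],0.0115]
  [[0.0079,-0.2256,0.0003],0.0115]
  [[0.0038,-0.2257,0.0003],0.0115]
  -> [   0.514   -0.291    0.24  -180.   ]
```

Emit:
send_rows([
  [[0.012, -0.2255, 0], 0.0115],
  [[0.012, -0.2255, 0], 0.0115],
  [[0.012, -0.2255, 0], 0.0115],
  [[0.012, -0.2255, 0], 0.0115],
  [[0.012, -0.2255, 0], 0.0115],
], gripper=0.6)

```text
clock: 19.97
tool_pos: [0.5111, 0.0655, 0.2361]
orientation: [-180.0, -0.0, -178.1]
force: [-0.4, -0.3, -0.3]
opening: 0.0527
gripper_force: 0.0
```

Emit:
send_rows([
  [[0.008, -0.2255, 0], 0.0115],
  [[0.008, -0.2255, 0], 0.0115],
  [[0.008, -0.2255, 0], 0.0115],
  [[0.008, -0.2255, 0], 0.0115],
  [[0.008, -0.2255, 0], 0.0115],
])

```text
clock: 20.38
tool_pos: [0.5116, -0.115, 0.236]
orientation: [-180.0, 0.0, -179.1]
force: [0.3, -0.4, -0.9]
opening: 0.0523
gripper_force: 0.0
```

Emit:
send_rows([
  [[0.004, -0.2255, 0], 0.0115],
  [[0.004, -0.2255, 0], 0.0115],
  [[0.004, -0.2255, 0], 0.0115],
  [[0.004, -0.2255, 0], 0.0115],
  [[0.004, -0.2255, 0], 0.0115],
])

```text
clock: 20.8
tool_pos: [0.5117, -0.2959, 0.2357]
orientation: [-180.0, -0.0, 179.8]
force: [0.7, -0.4, 0.0]
opening: 0.0519
gripper_force: 0.0
```

```bash
python3 - <<'E'
from h import *
st(); p=snap('wrist'); dark(p,.028,(.4,.6,-.34,-.24))
plan((.516,-.291,.13,-180))
E
```

```text
t 20.8 [ 0.5117 -0.2959  0.2357] [-1.7996e+02 -1.0000e-02  1.7983e+02] F [ 0.7 -0.4  0. ] open 0.0519 g 0.0
[ 273  126   25  130 2884] mean [ 509.5 -291.9] rect [ 516.5 -292.1] [128.9  22.3] ang 0.39
  [[-0.0053,0.0065,0.1318],-0.0026]
  -> [ 5.16e-01 -2.91e-01  1.30e-01 -1.80e+02]
```

Emit:
send_rows([
  [[-0.005, 0, 0.05], 0],
  [[-0.005, 0, 0.09], 0],
  [[-0.005, 0, 0.12], 0],
  [[-0.005, 0, 0.132], 0],
  [[-0.005, 0, 0.132], 0],
])

```text
clock: 21.27
tool_pos: [0.5149, -0.2911, 0.1279]
orientation: [179.9, -0.3, 180.0]
force: [0.2, 0.1, -0.2]
opening: 0.0526
gripper_force: 0.0
```

```bash
python3 - <<'E'
from h import *
st(); p=snap('wrist'); dark(p,.028,(.4,.6,-.34,-.24))
plan((.516,-.2918,.0755,-180))
E
```

```text
t 21.27 [ 0.5149 -0.2911  0.1279] [179.94  -0.25 179.96] F [ 0.2  0.1 -0.2] open 0.0526 g 0.0
[ 259  133   39  156 5433] mean [ 499.5 -292. ] rect [ 503.1 -292. ] [103.3  22.6] ang 0.35
  [[0.0001,-0.0004,0.0680],-0.0001]
  -> [ 5.160e-01 -2.918e-01  7.550e-02 -1.800e+02]
```

Emit:
send_rows([
  [[-0.001, -0.001, 0.01], 0],
  [[-0.001, -0.001, 0.035], 0],
  [[-0.001, -0.001, 0.055], 0],
  [[-0.001, -0.001, 0.066], 0],
  [[-0.001, -0.001, 0.066], 0],
])

```text
clock: 21.73
tool_pos: [0.5168, -0.2922, 0.0766]
orientation: [180.0, -0.1, 180.0]
force: [-0.4, 0.6, -0.1]
opening: 0.0527
gripper_force: 0.0
```

Emit:
send_rows([
  [[0, 0, 0], 0],
  [[0, 0, 0], 0],
  [[0, 0, 0], 0],
  [[0, 0, 0], 0],
  [[0, 0, 0], 0],
], gripper=0)

```text
clock: 22.15
tool_pos: [0.5174, -0.2925, 0.0781]
orientation: [-180.0, 0.1, 180.0]
force: [-0.6, -0.7, 0.3]
opening: 0.0248
gripper_force: 0.4
```

Emit:
send_rows([
  [[0, 0, 0], 0],
  [[0, 0, -0.03], 0],
  [[0, 0, -0.08], 0],
  [[0, 0, -0.13], 0],
  [[0, 0, -0.18], 0],
])

```text
clock: 22.57
tool_pos: [0.5164, -0.2923, 0.2228]
orientation: [180.0, -0.1, 180.0]
force: [2.8, 0.4, -1.2]
opening: 0.0237
gripper_force: 30.0
```

```bash
python3 -c "
from h import *
st()
plan((.509,.318,.22,-177))"
```

```text
t 22.57 [ 0.5164 -0.2923  0.2228] [ 1.7998e+02 -7.0000e-02  1.7997e+02] F [ 2.8  0.4 -1.2] open 0.0237 g 30.0
  [[0.0024,0.1907,0.0009],-0.0084]
  [[-0.0001,0.1907,0.0009],-0.0084]
  [[-0.0026,0.1907,0.0009],-0.0084]
  [[-0.0051,0.1907,0.0009],-0.0084]
  -> [   0.509    0.318    0.22  -177.   ]
```

Emit:
send_rows([
  [[0.0025, 0.191, 0], -0.0085],
  [[0.0025, 0.191, 0], -0.0085],
  [[0.0025, 0.191, 0], -0.0085],
  [[0.0025, 0.191, 0], -0.0085],
  [[0.0025, 0.191, 0], -0.0085],
])

```text
clock: 22.98
tool_pos: [0.5148, -0.1358, 0.2219]
orientation: [179.9, 0.1, -179.1]
force: [0.1, 0.1, -1.6]
opening: 0.0234
gripper_force: 30.0
```

Emit:
send_rows([
  [[0, 0.191, 0], -0.0085],
  [[0, 0.191, 0], -0.0085],
  [[0, 0.191, 0], -0.0085],
  [[0, 0.191, 0], -0.0085],
  [[0, 0.191, 0], -0.0085],
])

```text
clock: 23.4
tool_pos: [0.5134, 0.017, 0.2217]
orientation: [180.0, 0.1, -178.3]
force: [0.2, -1.1, -0.1]
opening: 0.0238
gripper_force: 30.0
```

Emit:
send_rows([
  [[-0.0025, 0.191, 0], -0.0085],
  [[-0.0025, 0.191, 0], -0.0085],
  [[-0.0025, 0.191, 0], -0.0085],
  [[-0.0025, 0.191, 0], -0.0085],
  [[-0.0025, 0.191, 0], -0.0085],
])

```text
clock: 23.82
tool_pos: [0.5116, 0.17, 0.2214]
orientation: [180.0, 0.1, -177.5]
force: [0.6, -0.9, -0.2]
opening: 0.0237
gripper_force: 30.0
```

Emit:
send_rows([
  [[-0.005, 0.191, 0], -0.0085],
  [[-0.005, 0.191, 0], -0.0085],
  [[-0.005, 0.191, 0], -0.0085],
  [[-0.005, 0.191, 0], -0.0085],
  [[-0.005, 0.191, 0], -0.0085],
])

```text
clock: 24.23
tool_pos: [0.5094, 0.3231, 0.2209]
orientation: [180.0, 0.0, -176.8]
force: [0.2, -0.6, 0.1]
opening: 0.0236
gripper_force: 30.0
```

Emit:
send_rows([
  [[0, 0, 0.04], 0],
  [[0, 0, 0.08], 0],
  [[0, 0, 0.105], 0],
  [[0, 0, 0.118], 0],
  [[0, 0, 0.118], 0],
])

```text
clock: 24.65
tool_pos: [0.5084, 0.3172, 0.1245]
orientation: [-179.8, -0.2, -177.0]
force: [0.0, 0.3, -0.9]
opening: 0.0238
gripper_force: 30.0
```

```bash
python3 -c "
from h import *
st(); p=snap('wrist'); save(p,'w10.png')
plan((.509,.3195,.0985,-177))"
```

```text
t 24.65 [0.5084 0.3172 0.1245] [-179.81   -0.2  -177.02] F [ 0.   0.3 -0.9] open 0.0238 g 30.0
  [[0.0002,0.0019,0.0348],0.0001]
  -> [ 5.090e-01  3.195e-01  9.850e-02 -1.770e+02]
```

View pics/w10.png

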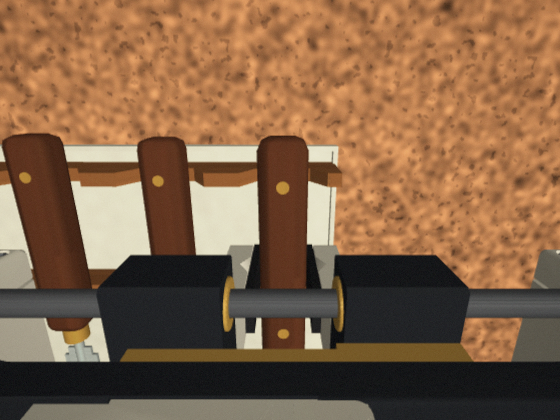

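The held handle is at column 282, between the peak at ~230 and the bar end at ~342, so the notch centre is about 286. I lower with +2 mm.

Emit:
send_rows([
  [[0, 0.002, 0.008], 0],
  [[0, 0.002, 0.02], 0],
  [[0, 0.002, 0.028], 0],
  [[0, 0.002, 0.034], 0],
  [[0, 0.002, 0.034], 0],
])

```text
clock: 25.12
tool_pos: [0.5086, 0.32, 0.0987]
orientation: [-179.9, -0.1, -177.0]
force: [0.0, 0.1, -0.3]
opening: 0.0237
gripper_force: 30.0
```

Emit:
send_rows([
  [[0, 0, 0], 0],
  [[0, 0, 0], 0],
  [[0, 0, 0], 0],
  [[0, 0, 0], 0],
  [[0, 0, 0], 0],
], gripper=0.5)

```text
clock: 25.53
tool_pos: [0.5092, 0.3206, 0.1001]
orientation: [180.0, 0.0, -177.0]
force: [-1.0, -0.6, -0.4]
opening: 0.0432
gripper_force: 0.0
```

Emit:
send_rows([
  [[0, 0, -0.02], 0],
  [[0, 0, -0.06], 0],
  [[0, 0, -0.11], 0],
  [[0, 0, -0.15], 0],
  [[0, 0, -0.19], 0],
])

```text
clock: 25.95
tool_pos: [0.509, 0.3203, 0.254]
orientation: [180.0, 0.0, -177.0]
force: [0.5, 0.6, -0.5]
opening: 0.0437
gripper_force: 0.0
```

Emit:
send_rows([
  [[0.07, -0.12, -0.15], 0],
  [[0.07, -0.12, -0.15], 0],
  [[0.07, -0.12, -0.15], 0],
  [[0.07, -0.12, -0.15], 0],
  [[0.07, -0.12, -0.15], 0],
])

```text
clock: 26.37
tool_pos: [0.4579, 0.2191, 0.3792]
orientation: [179.7, 0.5, -177.0]
force: [0.9, 1.3, 0.8]
opening: 0.0437
gripper_force: 0.0
```

```bash
python3 - <<'E'
from h import *
st(); w=snap('wrist'); t=snap('scene'); c=lambda x:cv2.cvtColor(x['color'],cv2.COLOR_RGB2BGR)
i=np.zeros((420,800,3),np.uint8); i[:,:430]=c(w)[:,90:520]; i[:,430:]=cv2.resize(c(t)[150:260,280:420],(370,291))[0:1]*0+0 if 0 else 0
z=cv2.resize(c(t)[150:250,285:415],(370,285)); i[:285,430:]=z
cv2.imwrite('pics/w11.png',i); dark(w,.048,(.4,.62,.03,.4))
# rack coordinates of peg knives using the wrist view
rgb=w['color'].astype(int)
for d in ctrl.cut_out(w,'dipper')+[]: yy,xx=np.nonzero(d['pixels']); print('dip',round(d['conf'],2),world(w,[[xx.mean(),yy.mean()]],.03).round(3))
E
```

```text
t 26.37 [0.4579 0.2191 0.3792] [ 179.67    0.5  -177.  ] F [0.9 1.3 0.8] open 0.0437 g 0.0
[ 176  155  198   89 7403] mean [508.2 215.6] rect [509.9 213.2] [125.6 265.5] ang -86.28
dip 0.69 [[ 0.506 -0.015  0.03 ]]
```

View pics/w11.png

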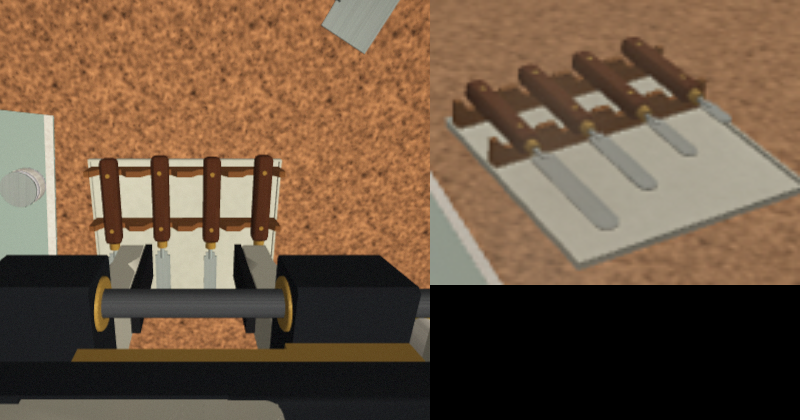

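All four handles lie in both bars (handle columns ~110, 160, 212, 262), ordered longest to shortest away from the glass. The tin hasn't moved and the gripper is clear, so I hand it in.

```bash
python3 -c "
from h import *
print(ctrl.close_job())"
```

```text
the job is handed in; nothing more can be done
None
```

All four palette knives are seated in the rest, longest in the notch next to the glass and shortest farthest from it. The low tin was left in place, and the job is handed in at about 26 s, though no verdict came back.

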